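# Clamp a dropper bottle in the bottle chuck

## Robot

A 6-joint arm with a two-finger parallel gripper is mounted at the origin on a cart in front of the work surface, level with it; the furniture and walls round the work are solid. World frame = base frame: x ahead of the robot, y to its left, z up, the work surface at z = 0. Lengths are in m, angles in rad, forces in N, time in s.
With the tool pointing down it reaches from about 0.4 to 0.825 m from the base axis. Payload 7 kg.
Tool frame: the origin (TCP) lies between the finger pads; the fingertips stand 8 mm ahead of it and the grasp point (between the pads) lies 11 mm behind it (arm.finger_overhang is the distance from the TCP to the fingertips, in m); z points along the fingers, y is the line along which they close (so a half turn about z gives the same grasp; the last joint's range is limited). The gripper opens to 88 mm and grips with 3 to 60 N. Pads are 19 mm wide; open, the fingers measure 130 mm over their backs; the gripper's body (78 mm by 193 mm) begins 47 mm behind the grasp point.
Start: joints at [1.397, 0.359, 0.012, 0, -1.224, -0.288], TCP at [0.301, 0.604, 0.235] pointing down, gripper open.
Joint ranges: [-3.07, 3.07], [-1.43, 2.12], [-1.02, 1.25], [-3.03, 1.67], [-3.05, -0], [-3.03, 3.03]. Speed limits (rad/s): [2.39, 2.39, 3.01, 3.14, 3.14, 3.14].

## Interface

Orientations are given as [roll, pitch, yaw] about the fixed x, y, z axes, in that order (R = Rz(yaw) Ry(pitch) Rx(roll)).
In Python, from station import arm gives the robot as it stands.
- The arm moves only by the tool move_arm, never from a script. Its argument "rows" is text: rows parted by semicolons, each of 7 numbers parted by spaces: the turn, a rotation vector about the tool's x, y, z in degrees, then the shift along the tool's x, y, z in m, then the finger opening in m, from 0 to 0.0876. A call has 1 to 8 rows; each row shifts and turns the commanded pose from where the row before left it, along the tool's axes as they then stand; what a row does not reach is not made up. A row lasts 1/8 s, in which the tool goes at most 62.5 mm and 10.7 degrees, less where a joint would pass 70% of its speed; a pose out of reach is approached as far as the arm can. A call is refused whole if a number of a shift passes 0.0625 or a number of a turn 10.7, either way. A call with a gripper value outside its range is refused whole. The fingers move at their own pace and stop on an object; "squeeze" is the grip in N (left out, the last holds). Time passes only in rows, so rows that do not move let the fingers close. It gives the time, the measured TCP pose, the force, the opening and the grip force at its end, in the units of the state.
- arm.get_state(): the state, without advancing time (a new reading comes with each control period).
- arm.grab_frame(name): name is "side" or "top"; returns (picture, depth): 384x512x3 uint8, blue, green, red; 384x512 float32, m along the optical axis (not along the pixel's ray), 0 where there is no reading.
- arm.camera_model(name): a dict with "mtx" (3x3 intrinsics, pixels), "camera_from_world" (4x4, takes a point from world to camera coordinates). Camera axes: x right, y down, z forward; pixel columns grow to the right and rows downward; lengths in m; the calibration is good to about 2 mm. A picture is of the moment at which its call begins. camera_model takes no time and is no camera call.
- arm.job_done(): hands the job in; it is judged then, once.
The state is a dict: "t": time; "q": joint angles; "qd": joint speeds; "joint_efforts": joint torques, N m; "eef_pos": TCP position; "ee_rot": TCP orientation; "force": force on the tool from outside, world axes, zero at the start; "moment": the same for the moment, N m; "width": finger opening in m; "gripper_force": force on a finger pad.
Only numpy, scipy, OpenCV 4.12 (cv2) and the standard library are available. Lean on these libraries where they do the work, as an engineer would, in place of code of your own. Each camera call takes 0.05 s, during which the arm holds its last target. There are 200 camera calls.

## Task

Take the amber dropper bottle from the front of the worktop (not the one at the back) and stand it upright in the middle of the open three-jaw chuck and let go of it. Then turn the chuck's sleeve clockwise by its red handle, as far as it goes, so that the jaws close on the bottle, and let go. Keep the bottle upright all the while.

Things in the scene. Friction and masses are not known exactly. Their poses are not given: they have to be found in the camera images.
- bottle_mid (a point): Centre of the loose amber dropper bottle with black cap and bulb, half-way up (51 mm above its foot); z up the bottle. Round body 32 mm across up to 62 mm above the foot, cap 24 mm across from there to 77 mm, bulb 12 mm across up to 102 mm; 70 g. It stands at the front, right of the chuck, near a jar and a pot; a like one at the back is not meant.
- chuck: Fixed three-jaw chuck with upright axis on a grey 135 mm square base plate. Origin: on its axis, at table height; z up. The bottle stands on the round steel face, 26 mm above the table (bottle centre then 77 mm above it). Three aluminium jaws with sprung rubber pads, 20 mm high (tops at 46 mm), stand on it 120 degrees apart, the first along +x of the chuck; open, the pads are 25 to 27 mm from the axis, and all three slide inwards together as the sleeve turns.
- sleeve (a joint): Turn of the chuck's sleeve in rad, about the upright axis: 0 jaws wide open, grows clockwise seen from above; each rad moves the jaws 13.5 mm inwards. They meet the bottle at about 0.80 and then grip it springily up to the stop at 1.10. Turning takes about 5 N at the handle, up to about 9 N at the stop; the sleeve stays where it is left. It starts between 0 and 0.12.
- grip_mid (a point): Point to grasp on the red upright handle of the sleeve, on the handle's axis, 72 mm above the table, 95 mm from the chuck's axis. The handle is a round grip 16 mm across from 26 to 92 mm above the table, with a 20 mm knob above that to 106 mm; it revolves freely on its pin, so a hand may keep its direction while it follows the arc. With the sleeve at 0 the handle lies at +120 degrees from the chuck's +x axis; it moves on a circle about the chuck's axis.
There are look-alikes about, which are no part of the job. Several things look just like the part that bears bottle_mid: the one meant starts farthest to the robot's right.

How it is judged:
On the way:
1. the bottle stands upright in the chuck, let go, while the jaws are still open (sleeve below 0.5) (horizontal distance between bottle_mid and chuck below 0.012 m and z of bottle_mid in the frame of chuck between 0.07 and 0.084 m and angle between bottle_mid's own z axis and vertical below 0.15 rad and value of joint sleeve below 0.5 rad and contact force between the fingers and anything else below 0.3 N), for 0.2 s.
At the end, for the whole second after the job is handed in: The bottle stands upright (within 0.15 rad) on the chuck's face, its axis within 12 mm of the chuck's, its centre 70 to 84 mm above the table; the sleeve is at rest at more than 0.9 rad and the jaws grip the bottle (contact forces on the chuck add up to more than 3 N) (horizontal distance between bottle_mid and chuck below 0.012 m and z of bottle_mid in the frame of chuck between 0.07 and 0.084 m and angle between bottle_mid's own z axis and vertical below 0.15 rad and value of joint sleeve above 0.9 rad and contact force between chuck and anything else above 3 N and velocity of joint sleeve between -0.05 and 0.05 rad/s); the robot touches nothing.
It fails at once if the bottle is tipped more than 0.6 rad from upright (angle between bottle_mid's own z axis and vertical above 0.6 rad).
It also fails if it takes over 56 s, if anything falls off the work surface, if the arm or the gripper's body presses on something with over 40 N, if the wrist force passes 120 N, or if a joint passes its speed limit or range.

## Working session

There is one attempt and no reset: what is moved stays moved. The work goes in short steps, Python scripts to look and compute and a tool call to move; the robot and the scene stay as the last step left them, time stands still between calls to the robot, and variables do not carry over. Pictures are saved under pics/ and viewed, at most 10 in all, crops included, and the job is handed in when it is done.

Besides the shell and the picture viewer there is one more tool, called after "Call:" as name(argument=value, ...), one argument or row to a line, values as JSON. move_arm: Moves the arm, as the interface text tells. Its arguments: {"type":"object","properties":{"rows":{"type":"string"},"squeeze":{"type":"number"}},"required":["rows"]}

```bash
mkdir -p pics; cat > h.py <<'E'
import numpy as np,cv2
from station import arm
def grab(n):
    im,d=arm.grab_frame(n); c=arm.camera_model(n); return im,d,np.array(c["mtx"]),np.array(c["camera_from_world"])
def cloud(d,K,T):
    v,u=np.mgrid[:d.shape[0],:d.shape[1]]
    p=np.stack([(u-K[0,2])/K[0,0]*d,(v-K[1,2])/K[1,1]*d,d],-1)
    W=np.linalg.inv(T); return p@W[:3,:3].T+W[:3,3]
def ray(u,v,z,K,T):
    W=np.linalg.inv(T); r=W[:3,:3]@np.linalg.solve(K,[u,v,1.]); o=W[:3,3]; return o+r*(z-o[2])/r[2]
E
python3 - <<'E'
from h import *
for n in("top","side"):
    im,d,K,T=grab(n); cv2.imwrite(f"pics/{n}0.png",im); np.savez(f"{n}0.npz",im=im,d=d,K=K,T=T)
    print(n,np.linalg.inv(T).round(3).tolist(),K.round(1).tolist())
s=arm.get_state();print(s)
E
```

```text
top [[0.012, -0.992, 0.128, 0.471], [-0.999, -0.007, 0.035, -0.062], [-0.034, -0.129, -0.991, 0.982], [0.0, 0.0, 0.0, 1.0]] [[385.5, 0.0, 258.0], [0.0, 385.5, 197.0], [0.0, 0.0, 1.0]]
side [[-0.999, 0.02, -0.045, 0.605], [0.049, 0.398, -0.916, 0.738], [-0.0, -0.917, -0.399, 0.424], [0.0, 0.0, 0.0, 1.0]] [[389.4, 0.0, 253.3], [0.0, 389.4, 185.0], [0.0, 0.0, 1.0]]
{'t': 0.1, 'q': array([ 1.39710606e+00,  3.59321300e-01,  1.11406122e-02, -3.09369087e-04,
       -1.22413806e+00, -2.88097444e-01]), 'qd': array([ 1.36000289e-04, -1.06084429e-03,  3.60231614e-03, -1.46675309e-05,
       -8.44773574e-04, -2.06477535e-04]), 'joint_efforts': array([-9.88201173e-04, -5.84162164e+01,  2.93753511e+01,  7.01552242e+00,
        1.02167315e-02, -5.21937795e-05]), 'eef_pos': array([0.30057725, 0.60388506, 0.23370804]), 'ee_rot': array([ 3.14005034e+00, -1.53746057e-04, -4.61892919e-01]), 'force': array([-0.48239417,  0.13346225,  0.10360726]), 'moment': array([ 0.02964407, -0.00731803, -0.02415533]), 'gripper_force': 0.0, 'width': 0.08787143416452713}
```

View pics/top0.png

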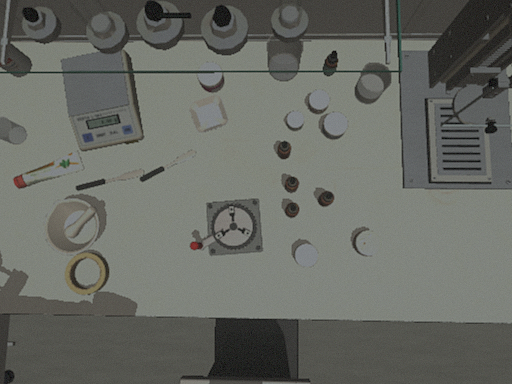

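View pics/side0.png

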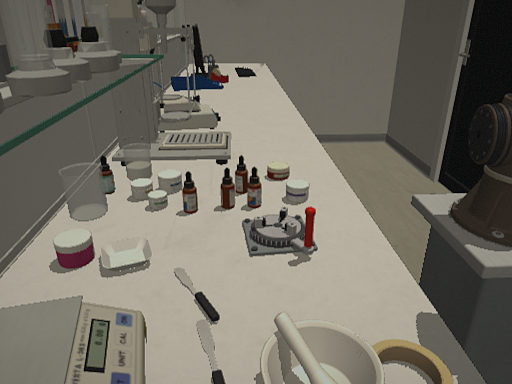

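```bash
python3 - <<'E'
from h import *
t=np.load("top0.npz");s=np.load("side0.npz")
P=cloud(t["d"],t["K"],t["T"]);Q=cloud(s["d"],s["K"],s["T"])
im=t["im"];hsv=cv2.cvtColor(im,cv2.COLOR_BGR2HSV)
# bottles/jars: components above 20mm in front region
for nm,C in(("top",P),("side",Q)):
    m=((C[...,2]>.015)&(C[...,2]<.2)&(C[...,0]>.25)&(C[...,0]<.85)&(C[...,1]<.15)&(C[...,1]>-.4)).astype(np.uint8)
    n,l,st,c=cv2.connectedComponentsWithStats(m)
    for i in range(1,n):
        if st[i,4]<25: continue
        p=C[l==i]; zt=np.percentile(p[:,2],98); q=p[p[:,2]>zt-.012]
        print(nm,st[i].tolist(),"top",np.round(q.mean(0),3),"zt",zt.round(3),"rng",p.min(0).round(3),p.max(0).round(3))
# red knob
for nm,D,C in(("top",t,P),("side",s,Q)):
    h=cv2.cvtColor(D["im"],cv2.COLOR_BGR2HSV)
    m=((h[...,0]<6)|(h[...,0]>174))&(h[...,1]>180)&(h[...,2]>70)&(C[...,1]<.15)&(C[...,0]<.6)
    v,u=np.nonzero(m);print(nm,"red",len(u),u.mean(),v.mean(),u.min(),u.max(),v.min(),v.max(),C[m].mean(0).round(3),C[m][:,2].max())
a=cv2.resize(im[130:290,180:400],None,fx=3.6,fy=3.6,interpolation=cv2.INTER_CUBIC)
cv2.imwrite("pics/c.png",cv2.convertScaleAbs(a,alpha=1.5))
E
```

```text
top [360, 89, 26, 15, 199] top [ 0.845 -0.309  0.09 ] zt 0.093 rng [ 0.841 -0.332  0.015] [ 0.85  -0.286  0.094]
top [308, 97, 21, 16, 285] top [ 0.834 -0.178  0.039] zt 0.044 rng [ 0.817 -0.204  0.015] [ 0.85  -0.153  0.044]
top [399, 98, 12, 91, 671] top [ 0.731 -0.392  0.034] zt 0.038 rng [ 0.618 -0.4    0.019] [ 0.849 -0.384  0.042]
top [221, 101, 7, 25, 40] top [0.814 0.063 0.018] zt 0.021 rng [0.784 0.055 0.015] [0.848 0.072 0.021]
top [286, 111, 18, 20, 274] top [ 0.792 -0.119  0.034] zt 0.037 rng [ 0.771 -0.141  0.015] [ 0.816 -0.098  0.039]
top [322, 112, 26, 28, 533] top [ 0.777 -0.219  0.046] zt 0.049 rng [ 0.747 -0.249  0.015] [ 0.81  -0.189  0.051]
top [195, 128, 19, 5, 25] top [0.769 0.118 0.018] zt 0.021 rng [0.763 0.091 0.015] [0.776 0.137 0.022]
top [277, 142, 14, 17, 192] top [ 0.711 -0.091  0.098] zt 0.101 rng [ 0.696 -0.107  0.016] [ 0.727 -0.075  0.103]
top [284, 177, 15, 16, 176] top [ 0.624 -0.109  0.098] zt 0.101 rng [ 0.608 -0.126  0.016] [ 0.64  -0.093  0.103]
top [318, 191, 16, 16, 187] top [ 0.589 -0.194  0.097] zt 0.1 rng [ 0.573 -0.21   0.015] [ 0.606 -0
[... 1081 characters left out ...]
.087  0.095] zt 0.099 rng [ 0.696 -0.096  0.015] [ 0.729 -0.072  0.102]
side [137, 178, 31, 27, 488] top [ 0.814 -0.143  0.037] zt 0.042 rng [ 0.771 -0.202  0.015] [ 0.85  -0.096  0.043]
side [286, 179, 24, 20, 397] top [ 0.453 -0.137  0.042] zt 0.045 rng [ 0.424 -0.171  0.015] [ 0.48  -0.114  0.046]
side [250, 206, 66, 48, 1922] top [0.472 0.12  0.102] zt 0.104 rng [ 0.455 -0.021  0.015] [0.577 0.127 0.109]
side [111, 237, 42, 30, 217] top [0.802 0.087 0.018] zt 0.02 rng [0.762 0.055 0.015] [0.85  0.15  0.021]
top red 2 192.5 245.0 192 193 242 248 [0.473 0.117 0.103] 0.10450612004980342
side red 285 308.8070175438597 226.18245614035087 304 314 207 246 [0.473 0.121 0.071] 0.10767358417470507
```

View pics/c.png

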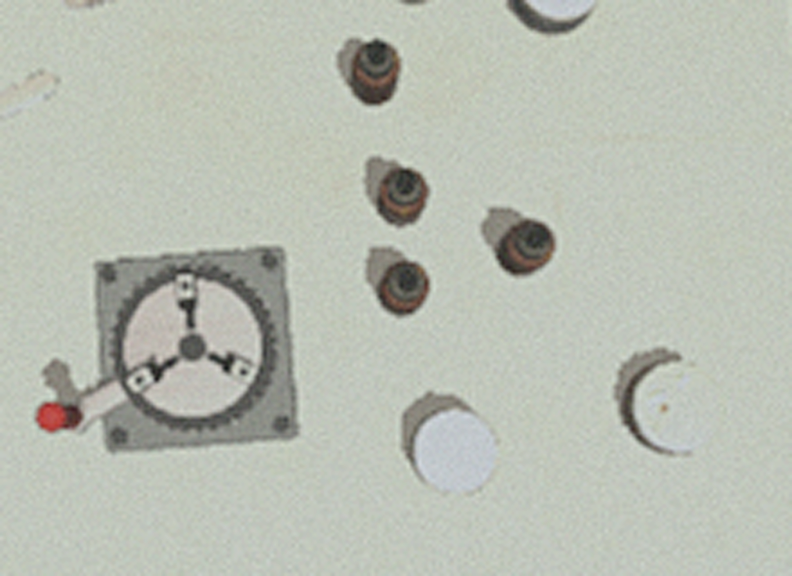

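The top view crop shows the chuck at crop (192,347), i.e. image (233,226), with a jaw along about +x. The red knob is at image (194,245). The target bottle is at image (326,198), and two other bottles stand about 88 mm to its left. Its footprint centre is (0.5895, -0.1935) with a 33 mm width and a 0.102 m top, which matches the sizes given.

```bash
python3 - <<'E'
from h import *
t=np.load("top0.npz");K,T=t["K"],t["T"];im=t["im"]
P=cloud(t["d"],K,T)
# base plate square from colour (grey darker than table), low height
g=cv2.cvtColor(im,cv2.COLOR_BGR2GRAY)
u0,v0=200,192; sub=g[192:262,200:270]; th,m=cv2.threshold(cv2.GaussianBlur(sub,(3,3),0),0,255,cv2.THRESH_BINARY_INV+cv2.THRESH_OTSU)
m=cv2.morphologyEx(m,cv2.MORPH_CLOSE,np.ones((9,9)))
c=max(cv2.findContours(m,0,2)[0],key=cv2.contourArea)
r=cv2.minAreaRect(c);print(th,r)
b=np.array([ray(x+u0,y+v0,.012,K,T) for x,y in cv2.boxPoints(r)]);print("plate",b.round(3).tolist(),b.mean(0).round(4),np.linalg.norm(b[0]-b[1]),np.degrees(np.arctan2(*(b[1]-b[0])[1::-1])))
# steel face: bright pixels at height .02-.032
z=P[...,2]
h=cv2.cvtColor(im,cv2.COLOR_BGR2HSV)
box=np.zeros_like(z,bool);box[195:260,205:265]=1
for lo,hi in((.018,.034),(.036,.055),(.006,.018)):
    q=P[box&(z>lo)&(z<hi)];print(lo,len(q),q.mean(0).round(4),((q.min(0)+q.max(0))/2).round(4),np.ptp(q,axis=0).round(3))
j=(box&(z>.038)&(z<.055)).astype(np.uint8);n,l,st,ce=cv2.connectedComponentsWithStats(j)
for i in range(1,n):print(st[i],P[l==i].mean(0).round(4))
print("hole",ray(233.3,226.4,.026,K,T).round(4))
for n in("top","side"):
    D=np.load(n+"0.npz");C=cloud(D["d"],D["K"],D["T"]);q=C[(C[...,2]>.094)&(C[...,0]>.44)&(C[...,0]<.5)&(C[...,1]>.09)&(C[...,1]<.15)]
    print("knob",n,q.min(0).round(4),q.max(0).round(4),q.mean(0).round(4))
E
```

```text
104.0 ((29.295703887939453, 34.696346282958984), (53.66853713989258, 61.962039947509766), 85.42607879638672)
plate [[0.581, 0.129, 0.012], [0.595, -0.028, 0.012], [0.461, -0.04, 0.012], [0.446, 0.114, 0.012]] [0.5208 0.0438 0.012 ] 0.15799007967547793 -84.96908273626048
0.018 1551 [0.5178 0.036  0.0246] [0.5197 0.0403 0.026 ] [0.115 0.124 0.016]
0.036 142 [0.5193 0.0344 0.0456] [0.5278 0.0318 0.0455] [0.079 0.085 0.012]
0.006 987 [0.5196 0.0291 0.0089] [0.5203 0.034  0.012 ] [0.143 0.142 0.012]
[228 207   6   9  46] [0.5571 0.0367 0.0456]
[241 229  10   8  46] [5.041e-01 1.000e-04 4.560e-02]
[215 231  10   9  50] [0.4985 0.064  0.0456]
hole [0.5203 0.0321 0.026 ]
knob top [0.4618 0.1064 0.0955] [0.48   0.1253 0.1089] [0.4713 0.1144 0.1044]
knob side [0.4632 0.1098 0.0942] [0.4809 0.1255 0.1085] [0.4724 0.1202 0.1026]
```

Call:
move_arm(
  rows="0 0 10.6 0 0 0 0.0876;0 0 10.6 0 0 0 0.0876;0 0 10.6 0 0 0 0.0876;0 0 10.6 0 0 0 0.0876;0 0 10.6 0 0 0 0.0876;0 0 10.6 0 0 0 0.0876;0 0 0 0.056 -0.02 0 0.0876;0 0 0 0.056 -0.02 0 0.0876",
)

```text
t: 1.1
eef_pos: [0.3406, 0.4909, 0.2335]
ee_rot: [3.141, -0.002, -1.571]
force: [1.0, 0.0, -0.1]
width: 0.0877
gripper_force: 0.0
```

Call:
move_arm(
  rows="0 0 0 0.057 -0.0207 0 0.0876;0 0 0 0.057 -0.0207 0 0.0876;0 0 0 0.057 -0.0207 0 0.0876;0 0 0 0.057 -0.0207 0 0.0876;0 0 0 0.057 -0.0207 0 0.0876;0 0 0 0.057 -0.0207 0 0.0876;0 0 0 0.057 -0.0207 0 0.0876;0 0 0 0.057 -0.0207 0 0.0876",
)

```text
t: 2.1
eef_pos: [0.506, 0.0342, 0.2346]
ee_rot: [-3.141, 0.0, -1.572]
force: [1.1, 1.0, 0.5]
width: 0.0875
gripper_force: 0.0
```

Call:
move_arm(
  rows="0 0 0 0.057 -0.0207 0 0.0876;0 0 0 0.057 -0.0207 0 0.0876;0 0 0 0.057 -0.0207 0 0.0876;0 0 0 0.057 -0.0207 0 0.0876;0 0 0 0 0 0.04 0.0876;0 0 0 0 0 0.02 0.0876;0 0 0 0 0 0 0.0876",
)

```text
t: 2.98
eef_pos: [0.587, -0.1921, 0.1724]
ee_rot: [3.137, 0.0, -1.573]
force: [-0.0, -0.2, 0.1]
width: 0.0879
gripper_force: 0.0
```

Call:
move_arm(
  rows="0 0 0 0.0014 -0.0025 0.02 0.0876;0 0 0 0 0 0.03 0.0876;0 0 0 0 0 0.03 0.0876;0 0 0 0 0 0.025 0.0876;0 0 0 0 0 0.01 0.0876;0 0 0 0 0 0.006 0.0876;0 0 0 0 0 0 0.0876;0 0 0 0 0 0 0.0876",
)

```text
t: 3.98
eef_pos: [0.5915, -0.1935, 0.0546]
ee_rot: [-3.14, -0.0, -1.572]
force: [-0.4, 0.1, -0.1]
width: 0.0875
gripper_force: 0.0
```

```bash
python3 - <<'E'
from h import *
im,d,K,T=grab("side"); cv2.imwrite("pics/s1.png",cv2.resize(im[40:280,150:400],None,fx=2.4,fy=2.4))
s=arm.get_state();print(s["eef_pos"],s["force"])
E
```

```text
[ 0.59138652 -0.19346305  0.05449628] [-0.65112202  0.01999379 -0.241192  ]
```

View pics/s1.png

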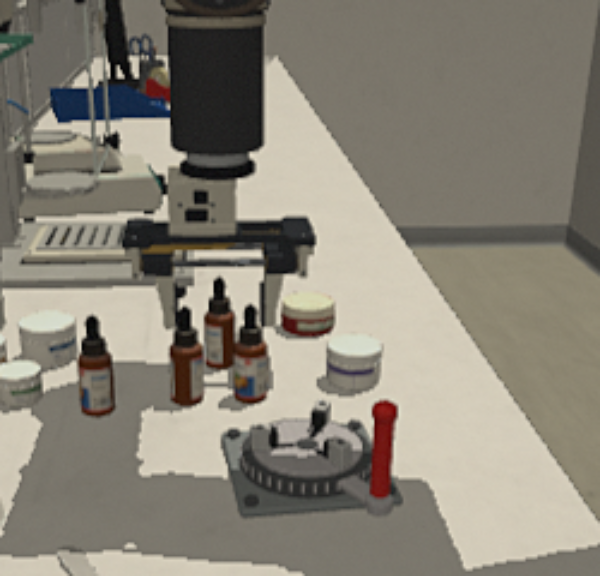

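The fingers, at crop x 165 and 270, straddle the target bottle at crop (219,320). The gripper body is just clear of the bulb.

Call:
move_arm(
  rows="0 0 0 0 0.0015 0.003 0.06;0 0 0 0 0 0 0.045;0 0 0 0 0 0 0.036;0 0 0 0 0 0 0.028;0 0 0 0 0 0 0.025;0 0 0 0 0 0 0.025;0 0 0 0 0 0 0.025",
  squeeze=15,
)

```text
t: 4.9
eef_pos: [0.5894, -0.1934, 0.0506]
ee_rot: [-3.141, -0.0, -1.572]
force: [0.9, -0.7, -0.5]
width: 0.0317
gripper_force: 15.0
```

Call:
move_arm(
  rows="0 0 0 0 0 -0.02 0.025;0 0 0 0 0 -0.04 0.025;0 0 0 0 0 -0.04 0.025;0 0 0 0 0 -0.02 0.025;0 0 0 -0.035 0.0105 0 0.025;0 0 0 -0.05 0.0155 0 0.025;0 0 0 -0.05 0.0155 0 0.025;0 0 0 -0.05 0.0155 0 0.025",
)

```text
t: 5.9
eef_pos: [0.5318, -0.007, 0.1706]
ee_rot: [-3.141, 0.0, -1.572]
force: [1.1, 0.9, 0.4]
width: 0.0316
gripper_force: 14.9
```

Call:
move_arm(
  rows="0 0 0 -0.03 0.0095 0 0.025;0 0 0 -0.0115 0.003 0 0.025;0 0 0 0 0 0.03 0.025;0 0 0 0 0 0.02 0.025;0 0 0 0 0 0 0.025;0 0 0 0 0 0 0.025",
)

```text
t: 6.65
eef_pos: [0.5207, 0.0329, 0.1212]
ee_rot: [-3.141, -0.0, -1.572]
force: [0.5, 1.1, -0.1]
width: 0.0318
gripper_force: 14.9
```

```bash
python3 - <<'E'
from h import *
for n in("side","top"):
    im,d,K,T=grab(n); np.savez(n+"2.npz",im=im,d=d,K=K,T=T)
    c=im[100:290,190:370] if n=="side" else im[160:290,180:310]
    cv2.imwrite(f"pics/{n}2.png",cv2.resize(c,None,fx=3,fy=3))
s=arm.get_state();print(s["eef_pos"],s["force"],s["width"])
E
```

```text
[0.52076063 0.03308683 0.12150932] [-0.16246249  0.31379778 -0.98578761] 0.0313648925656599
```

View pics/side2.png

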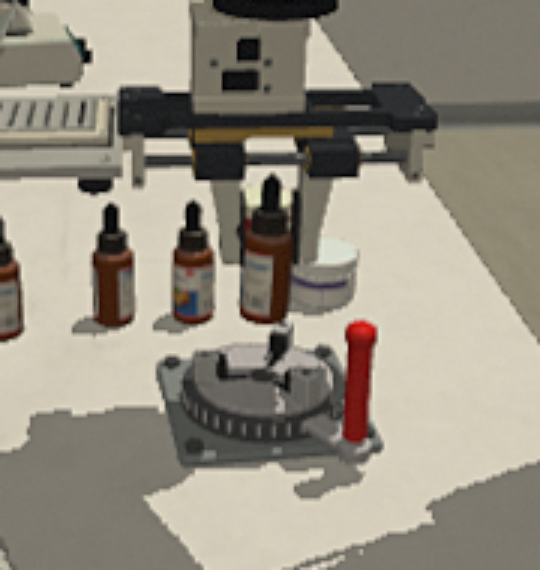

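The bottle hangs upright in the gripper at crop (267,260), above the chuck at crop (265,375). I'll measure its axis before lowering it.

```bash
python3 - <<'E'
from h import *
D=np.load("side2.npz");C=cloud(D["d"],D["K"],D["T"]);h=cv2.cvtColor(D["im"],cv2.COLOR_BGR2HSV)
z=C[...,2]
for lo,hi in((.072,.085),(.085,.1),(.1,.12),(.138,.147),(.155,.172)):
    q=C[(z>lo)&(z<hi)&(abs(C[...,0]-.52)<.03)&(C[...,1]>.03)&(C[...,1]<.07)]
    if len(q): print(lo,len(q),"x",q[:,0].min().round(4),q[:,0].max().round(4),q[:,0].mean().round(4),"ymax",np.percentile(q[:,1],95).round(4))
j=((z>.036)&(z<.055)&(abs(C[...,0]-.52)<.06)&(abs(C[...,1]-.033)<.06)).astype(np.uint8)
n,l,st,ce=cv2.connectedComponentsWithStats(j)
for i in range(1,n):
    p=C[l==i];p=p[p[:,2]>.042]
    if len(p)>5:print(st[i],p.mean(0).round(4),len(p))
q=C[(z>.002)&(z<.016)&(abs(C[...,0]-.52)<.09)&(abs(C[...,1]-.033)<.09)];print(q.min(0),q.max(0))
# top-cam jaws of first picture, symmetric centre fit: tops only
E
```

```text
0.072 84 x 0.504 0.5369 0.5222 ymax 0.0477
0.085 114 x 0.5045 0.5372 0.5221 ymax 0.0486
0.1 177 x 0.4911 0.55 0.5214 ymax 0.0483
0.138 108 x 0.49 0.5485 0.5201 ymax 0.0453
0.155 170 x 0.4904 0.5488 0.5189 ymax 0.0454
[280 206   8  10  60] [0.5043 0.0024 0.0457] 39
[254 216  12   8  85] [0.5579 0.0391 0.0457] 54
[285 222  12   9  84] [0.4981 0.0681 0.0459] 53
[ 0.43167287 -0.05396475  0.00200047] [0.60870221 0.12280426 0.01594429]
```

Call:
move_arm(
  rows="0 0 0 -0.001 0.0007 0.015 0.025;0 0 0 0 0 0.015 0.025;0 0 0 0 0 0.008 0.025;0 0 0 0 0 0.004 0.025;0 0 0 0 0 0.002 0.025;0 0 0 0 0 0 0.025;0 0 0 0 0 0 0.025",
)

```text
t: 7.62
eef_pos: [0.5195, 0.0342, 0.0768]
ee_rot: [-3.141, 0.0, -1.572]
force: [-0.2, 0.2, -1.0]
width: 0.0319
gripper_force: 14.9
```

Call:
move_arm(
  rows="0 0 0 0 0 0.0004 0.025;0 0 0 0 0 0 0.025;0 0 0 0 0 0 0.034;0 0 0 0 0 0 0.036;0 0 0 0 0 0 0.045;0 0 0 0 0 0 0.07;0 0 0 0 0 0 0.07;0 0 0 0 0 0 0.07",
)

```text
t: 8.62
eef_pos: [0.5194, 0.0342, 0.0762]
ee_rot: [3.142, -0.0, -1.572]
force: [0.6, -0.2, 0.3]
width: 0.0675
gripper_force: 0.0
```

```bash
python3 - <<'E'
from h import *
n="side"
im,d,K,T=grab(n); cv2.imwrite(f"pics/side3.png",cv2.resize(im[100:290,190:370],None,fx=3,fy=3))
C=cloud(d,K,T);z=C[...,2]
for lo,hi in((.05,.06),(.06,.075),(.105,.127)):
    q=C[(z>lo)&(z<hi)&(abs(C[...,0]-.52)<.022)&(C[...,1]>.03)&(C[...,1]<.06)]
    print(lo,len(q),q[:,0].min().round(4),q[:,0].max().round(4),q[:,0].mean().round(4),"ymax",np.percentile(q[:,1],95).round(4))
q=C[(abs(C[...,0]-.52)<.008)&(abs(C[...,1]-.035)<.02)&(z<.14)];print("top",q[:,2].max())
print(arm.get_state()["eef_pos"])
E
```

```text
0.05 81 0.5037 0.5367 0.5211 ymax 0.0499
0.06 106 0.5041 0.5367 0.5213 ymax 0.0499
0.105 69 0.5153 0.5258 0.5208 ymax 0.0399
top 0.12898834944053256
[0.5193513  0.03416125 0.07614382]
```

View pics/side3.png

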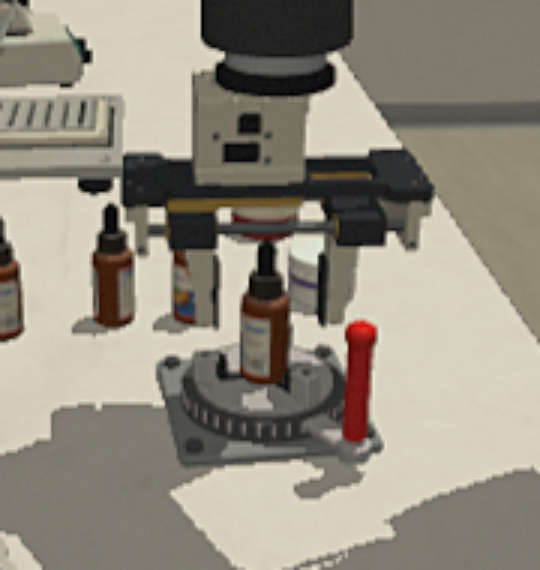

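The bottle stands upright and free on the chuck face at (0.5205, 0.034), with its top at 0.129 and the fingers open. Next I go to the handle.

Call:
move_arm(
  rows="0 0 0 0 0 -0.015 0.07;0 0 0 0 0 -0.03 0.07;0 0 0 0 0 -0.04 0.0876;0 0 0 0 0 -0.01 0.0876;0 0 0 -0.041 0.024 0 0.0876;0 0 0 -0.041 0.024 0 0.0876;0 0 0 0 0 0 0.0876;0 0 0 0 0 0 0.0876",
)

```text
t: 9.68
eef_pos: [0.4714, 0.1163, 0.1715]
ee_rot: [-3.141, 0.0, -1.571]
force: [0.2, -0.0, -0.9]
width: 0.0878
gripper_force: 0.0
```

Call:
move_arm(
  rows="0 0 0 0 0 0.03 0.0876;0 0 0 0 0 0.04 0.0876;0 0 0 0 0 0.03 0.0876;0 0 0 0 0 0 0.0876;0 0 0 0 0 0 0.0876",
)

```text
t: 10.3
eef_pos: [0.4723, 0.116, 0.072]
ee_rot: [-3.141, 0.0, -1.572]
force: [0.7, -0.3, 1.2]
width: 0.0872
gripper_force: 0.0
```

Call:
move_arm(
  rows="0 0 0 0 0 0.01 0.06;0 0 0 0 0 0 0.04;0 0 0 0 0 0 0.025;0 0 0 0 0 0 0.01;0 0 0 0 0 0 0.01;0 0 0 0 0 0 0.01;0 0 0 0 0 0 0.01",
  squeeze=25,
)

```text
t: 11.18
eef_pos: [0.4714, 0.1162, 0.0612]
ee_rot: [3.142, 0.0, -1.572]
force: [-0.1, -0.5, -0.0]
width: 0.023
gripper_force: 0.0
```

```bash
python3 - <<'E'
import numpy as np
from station import arm
s=arm.get_state();print(s["eef_pos"],s["width"],s["force"])
c=np.array([.520,.0335]);r=.095
a0=np.degrees(np.arctan2(.116-c[1],s["eef_pos"][0]-c[0]));print(a0,"sleeve",np.radians(125-a0))
p=c+r*np.array([np.cos(np.radians(a0)),np.sin(np.radians(a0))])
for a in np.arange(a0-4,55,-4):
    q=c+r*np.array([np.cos(np.radians(a)),np.sin(np.radians(a))]);d=q-p;p=q
    print(a.round(1),"tool x %.4f y %.4f"%(-d[1],-d[0]),q.round(4))
E
```

```text
[0.47144363 0.11619689 0.06117911] 0.02303350721150064 [-0.07902381 -0.54241652 -0.00486774]
120.47944999379244 sleeve 0.07889848160937198
116.5 tool x -0.0032 y -0.0058 [0.4776 0.1185]
112.5 tool x -0.0027 y -0.0060 [0.4837 0.1213]
108.5 tool x -0.0023 y -0.0062 [0.4899 0.1236]
104.5 tool x -0.0019 y -0.0064 [0.4962 0.1255]
100.5 tool x -0.0014 y -0.0065 [0.5027 0.1269]
96.5 tool x -0.0010 y -0.0066 [0.5093 0.1279]
92.5 tool x -0.0005 y -0.0066 [0.5159 0.1284]
88.5 tool x -0.0001 y -0.0066 [0.5225 0.1285]
84.5 tool x 0.0004 y -0.0066 [0.5291 0.1281]
80.5 tool x 0.0009 y -0.0066 [0.5357 0.1272]
76.5 tool x 0.0013 y -0.0065 [0.5422 0.1259]
72.5 tool x 0.0018 y -0.0064 [0.5486 0.1241]
68.5 tool x 0.0022 y -0.0062 [0.5548 0.1219]
64.5 tool x 0.0026 y -0.0061 [0.5609 0.1192]
60.5 tool x 0.0031 y -0.0059 [0.5668 0.1162]
56.5 tool x 0.0035 y -0.0057 [0.5725 0.1127]
```

Fingers are still closing, so I'll wait for the grip before turning.

Call:
move_arm(
  rows="0 0 0 0 0 0 0.01;0 0 0 0 0 0 0.01;0 0 0 0 0 0 0.01",
)

```text
t: 11.55
eef_pos: [0.472, 0.1163, 0.0613]
ee_rot: [-3.141, 0.0, -1.572]
force: [4.6, -1.6, -0.0]
width: 0.0171
gripper_force: 24.6
```

Call:
move_arm(
  rows="0 0 0 -0.0032 -0.0058 0 0.01;0 0 0 -0.0027 -0.006 0 0.01;0 0 0 -0.0023 -0.0062 0 0.01;0 0 0 -0.0019 -0.0064 0 0.01;0 0 0 0 0 0 0.01",
)

```text
t: 12.18
eef_pos: [0.4955, 0.1263, 0.0612]
ee_rot: [3.14, -0.0, -1.572]
force: [-1.4, -0.2, 5.1]
width: 0.017
gripper_force: 24.0
```

Call:
move_arm(
  rows="0 0 0 -0.0014 -0.0065 0 0.01;0 0 0 -0.001 -0.0066 0 0.01;0 0 0 -0.0005 -0.0066 0 0.01;0 0 0 -0.0001 -0.0066 0 0.01;0 0 0 0.0004 -0.0066 0 0.01;0 0 0 0.0009 -0.0066 0 0.01;0 0 0 0.0013 -0.0065 0 0.01;0 0 0 0 0 0 0.01",
)

```text
t: 13.18
eef_pos: [0.542, 0.1274, 0.0613]
ee_rot: [-3.142, 0.001, -1.572]
force: [-1.0, 4.1, 4.1]
width: 0.0172
gripper_force: 24.2
```

```bash
python3 - <<'E'
from h import *
im,d,K,T=grab("side"); cv2.imwrite(f"pics/side4.png",cv2.resize(im[100:290,190:370],None,fx=3,fy=3))
C=cloud(d,K,T);z=C[...,2]
for lo,hi in((.05,.06),(.06,.075),(.105,.127)):
    q=C[(z>lo)&(z<hi)&(abs(C[...,0]-.52)<.022)&(C[...,1]>.02)&(C[...,1]<.06)]
    if len(q):print(lo,len(q),q[:,0].min().round(4),q[:,0].max().round(4),"ymax",np.percentile(q[:,1],95).round(4))
s=arm.get_state();print(s["eef_pos"],s["force"])
E
```

```text
0.06 28 0.5218 0.5365 ymax 0.0497
[0.54202011 0.12737167 0.06130791] [-0.50188461  3.9139683   3.19465317]
```

View pics/side4.png

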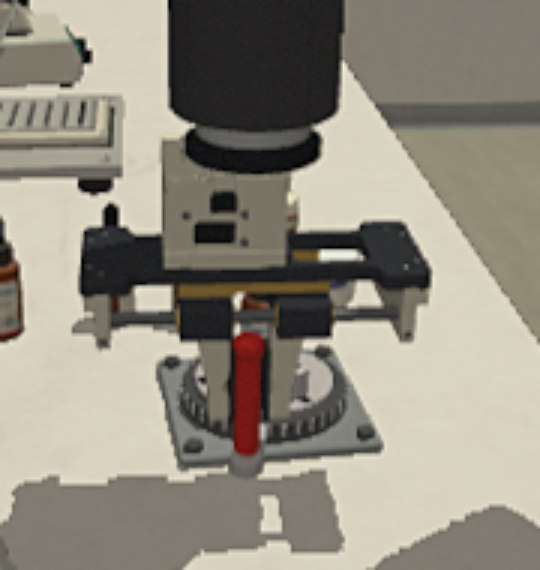

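The handle at crop (247,400) follows in the fingers, and the bottle stands behind it, still at y max 0.0497. Now the last part, up to the stop.

Call:
move_arm(
  rows="0 0 0 0.0018 -0.0064 0 0.01;0 0 0 0.0022 -0.0062 0 0.01;0 0 0 0.0026 -0.0061 0 0.01;0 0 0 0.002 -0.004 0 0.01;0 0 0 0 0 0 0.01;0 0 0 0 0 0 0.01",
)

```text
t: 13.98
eef_pos: [0.5648, 0.1191, 0.0614]
ee_rot: [-3.141, 0.001, -1.572]
force: [-1.5, 5.7, 2.5]
width: 0.0169
gripper_force: 24.3
```

Call:
move_arm(
  rows="0 0 0 0.0015 -0.0026 0 0.01;0 0 0 0 0 0 0.01;0 0 0 0 0 0 0.01",
)

```text
t: 14.35
eef_pos: [0.566, 0.1182, 0.0612]
ee_rot: [3.141, 0.002, -1.572]
force: [-8.6, 12.5, 6.7]
width: 0.017
gripper_force: 23.9
```

The force has risen and the handle lags the command, so it is at the stop. I'll release and lift off.

Call:
move_arm(
  rows="0 0 0 -0.001 0.0014 0 0.01;0 0 0 0 0 0 0.03;0 0 0 0 0 0 0.05;0 0 0 0 0 0 0.07;0 0 0 0 0 0 0.07;0 0 0 0 0 0 0.07;0 0 0 0 0 0 0.07",
)

```text
t: 15.22
eef_pos: [0.5658, 0.1174, 0.0612]
ee_rot: [3.142, -0.0, -1.572]
force: [0.1, 0.5, 0.4]
width: 0.0682
gripper_force: 0.0
```

Call:
move_arm(
  rows="0 0 0 0 0 -0.015 0.07;0 0 0 0 0 -0.03 0.07;0 0 0 0 0 -0.04 0.07;0 0 0 0 0 -0.05 0.07;0 0 0 -0.05 0 -0.03 0.07;0 0 0 -0.06 0 0 0.07;0 0 0 -0.06 0 0 0.07;0 0 0 0 0 0 0.07",
)

```text
t: 16.23
eef_pos: [0.5656, 0.2912, 0.2268]
ee_rot: [-3.141, 0.001, -1.568]
force: [-0.1, -0.7, 0.7]
width: 0.0701
gripper_force: 0.0
```

```bash
python3 - <<'E'
from h import *
for n in("side","top"):
    im,d,K,T=grab(n)
    c=im[100:290,190:370] if n=="side" else im[165:292,180:300]
    cv2.imwrite(f"pics/{n}5.png",cv2.resize(c,(540,570),interpolation=cv2.INTER_CUBIC))
    C=cloud(d,K,T);z=C[...,2]
    for lo,hi in((.05,.06),(.06,.085),(.105,.13)):
        q=C[(z>lo)&(z<hi)&(abs(C[...,0]-.52)<.022)&(C[...,1]>0)&(C[...,1]<.06)]
        if len(q):print(n,lo,len(q),q[:,0].min().round(4),q[:,0].max().round(4),"y",q[:,1].min().round(4),np.percentile(q[:,1],95).round(4))
    q=C[(z>.094)&(z<.112)&(C[...,0]>.54)&(C[...,0]<.6)&(C[...,1]>.09)&(C[...,1]<.15)]
    if len(q):
        m=(q.min(0)+q.max(0))/2;print("knob",q.min(0).round(4),q.max(0).round(4),"sleeve",np.radians(125)-np.arctan2(m[1]-.0335,m[0]-.52))
E
```

```text
side 0.05 75 0.5039 0.5366 y 0.0359 0.0508
side 0.06 190 0.5038 0.5368 y 0.0278 0.0504
side 0.105 71 0.5131 0.5269 y 0.0321 0.0406
knob [0.5554 0.1122 0.0944] [0.5734 0.1281 0.1081] sleeve 1.084476884490557
top 0.05 10 0.5028 0.534 y 0.006 0.0458
top 0.06 40 0.5042 0.5347 y 0.0171 0.0482
top 0.105 33 0.5124 0.5284 y 0.0279 0.039
knob [0.5554 0.1077 0.0978] [0.5718 0.1265 0.1107] sleeve 1.0916095707044842
```

View pics/side5.png

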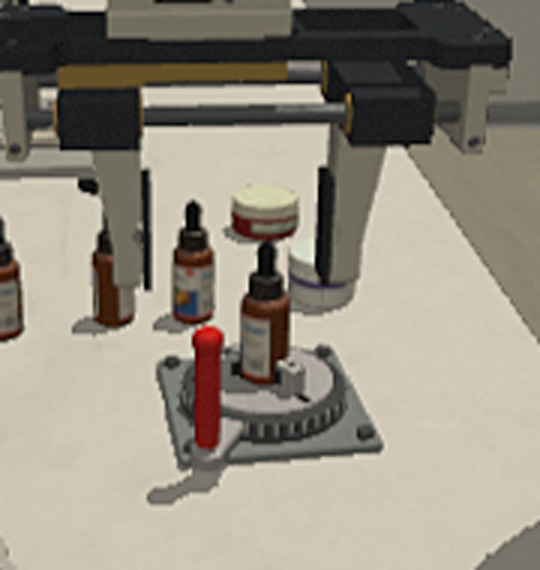

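The bottle stands upright in the closed jaws at crop (265,320). The handle at crop (207,390) puts the sleeve at about 1.09 rad, and the gripper is clear.

```bash
python3 -c "
from station import arm
print(arm.job_done())"
```

```text
the job is handed in; nothing more can be done
None
```

The front amber bottle stands upright in the chuck, the sleeve is turned to its stop (about 1.09 rad measured) with the jaws closed on it, the gripper is clear, and the job is handed in (no verdict came back).

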